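# Seat the drilling template on the jig's twin pins and clamp it

## Task

Pick up the long drilling template by its grip bar, hang it over the two sprung pins of the drilling jig so that both holes go on together, and lower it until it lies fully home, flat on the seat. Find the pins gently, never pressing the template hard on the jig; then let go of it and swing the jig's clamp fully across so that its nose lies over the template. Leave everything else on the bench where it is.

Things in the scene. Friction and masses are not known exactly. Their poses are not given: they have to be found in the camera images.
- template: Long drilling template, loose: aluminium plate 56 (x) x 136 (y) x 8 mm, two 9.6 mm through holes on its y axis 42 mm either side of centre. Upright grip bar on top in the middle: 40 mm along x, 12 mm thick along y, 8 to 48 mm above the underside. About 0.2 kg. Origin: centre of underside, z up. Starts flat on the bench, bar up. May go on the jig either way round.
- jig: Drilling jig, fixed. z up, y along the line of its two upright pins. Origin: on the bench, under the pins' zero place, 15 mm to -y of the seat's centre. Seat: flat steel block 60 (x) x 160 (y) mm, top 30 mm above the bench, y -65 to 95 mm. Under it a base plate 12 mm high, x -62 to 38, y -70 to 100 mm. A swing clamp stands on its -x side.
- pins_zero (a point): Zero place of the middle between the two steel pins, at tip height (44 mm above the bench, 14 above the seat, 6 above a seated template); fixed to the jig. Pins: 8 mm diameter, tips chamfered to 7 mm, 84 mm apart along y. The real pair stands 4 to 26 mm from here towards the jig's +y (no shift in x): different every time, held by stiff friction, NOT reported.
- seat (a point): Centre of the seat's top, 30 mm above the bench. A push along y does not shift the pins (that takes about 80 N), but they are sprung downwards together: 5 N starts them moving, 8 N has them fully down (5 mm), then they are rigid. While a template pressing lightly on their tips slides along y, they spring up into its holes when these meet them.
- clamp (a joint): Swing clamp angle about its upright pivot, rad, clockwise from above. At 0 the flat nose (32 mm long, 9 wide, underside 40, top 46 mm above the bench, 2 mm clear of a template that is home) points along the jig's +y, beside the seat; at 1.571 (stop) along +x, over the template. Starts between -0.5 and 0.15, stays where left; drags with about 0.06 N m.
- clamp_knob (a point): Top centre of the clamp's upright round knob: 12 mm diameter, 46 to 82 mm above the bench, on a handle bar 9 mm wide (bar's top at 46 mm), 50 mm from the pivot axis. Moves with the clamp: at clamp 0 the handle points midway between the jig's -x and -y, at 1.571 midway between -x and +y.
- clamp_pivot (a point): Point on the clamp's pivot axis, 40 mm above the bench, at x -42, y +41 mm in the jig's frame.
- short_template: A shorter template of the same make that does not fit this jig (96 mm long, holes 52 mm apart), loose, to be left alone. It and the long one swap sides of the bench at random. Origin: centre of the underside.
- dome: Glass dust dome with a ball on top, 64 mm diameter, 62 mm high, loose. Origin: centre of the underside.
- wrench: Stainless steel case back wrench lying flat, about 180 by 60 by 8 mm, loose. Origin: underside, middle of its 150 mm handle.
- ring: Green plastic movement ring, 44 mm diameter, 12 mm high, loose. Origin: centre of the underside.
- tweezer_block: Aluminium tweezer block, 50 by 100 by 35 mm, with three tweezers standing in it up to 107 mm above the bench, loose. Origin: centre of the underside.
- loupe: Black eye loupe, 34 mm diameter, 30 mm high, loose. Origin: centre of the underside.
- screwdriver: Screwdriver lying on the bench, 130 mm long, loose. Origin: underside.
There are look-alikes about, which are no part of the job. Leave any pink or purple look-alike of the template alone.

How it is judged:
By the outcome, as a careful person would: the job done as asked, in the order asked, and still so for the second after the job is handed in, with the robot touching nothing.
It also fails if it takes over 72 s, if anything falls off the work surface, if the arm or the gripper's body presses on something with over 40 N, if the wrist force passes 120 N, or if a joint passes its speed limit or range.

## Robot

A 6-joint arm with a two-finger parallel gripper is mounted at the origin on the work surface. World frame = base frame: x ahead of the robot, y to its left, z up, the work surface at z = 0. Lengths are in m, angles in rad, forces in N, time in s.
With the tool pointing down it reaches from about 0.35 to 0.95 m from the base axis. Payload 17.4 kg.
Tool frame: the origin (TCP) lies midway between the tips of the shut fingers; the grasp point (between the pads) lies 19 mm behind it; z points along the fingers, y is the direction in which the jaws open and shut (so a half turn about z gives the same grasp; the last joint's range is limited). The gripper opens to 93 mm and grips with 3 to 60 N. Pads are 15 mm wide; open, the fingers measure 128 mm over their backs; the gripper's body (75 mm by 188 mm) begins 65 mm behind the grasp point.
Start: joints at [-1.35, 0.116, 1.442, -0, 1.584, -0.038], TCP at [0.173, -0.653, 0.219] pointing down, gripper open.
Joint ranges: [-2.83, 2.83], [-0.83, 2.19], [0.07, 2.5], [-1.14, 4.28], [0.01, 3], [-2.97, 2.97]. Speed limits (rad/s): [1.89, 1.89, 2.22, 3.14, 3.14, 3.14].

## Interface

Orientations are given as a unit quaternion [x, y, z, w].
In Python, from cell import read_state, viewer, r gives the robot as it stands.
- The arm moves only by the tool play_rows, never from a script. Its argument "commands" is a list that holds one entry, the list of rows, each a list of 4 numbers: the shift along the tool's x, y, z in m, then the turn about the tool's z in rad. In form: [[[tx, ty, tz, spin], ...]]. A call has 1 to 10 rows; each row shifts and turns the pose as measured when the row begins, along the tool's axes as they then stand; what a row does not reach is not made up. A row lasts 1/10 s, in which the tool goes at most 50 mm and 8.59 degrees, less where a joint would pass 70% of its speed; a pose out of reach is approached as far as the arm can. A call is refused whole if a number of a shift passes 0.05 or a number of a turn 0.15, either way. A call with a gripper value outside its range is refused whole. "jaw" is the finger opening in m, from 0 to 0.093, set as the call begins (left out, the last holds). The fingers move at their own pace and stop on an object; "force" is the grip in N (left out, the last holds). Time passes only in rows, so rows that do not move let the fingers close. It gives the time, the measured TCP pose, the force and the opening at its end, in the units of the state.
- read_state(): the state, without advancing time (a new reading comes with each control period).
- viewer.read_camera(name): name is "scene" or "top" or "wrist"; returns (picture, depth): 480x640x3 uint8, red, green, blue; 480x640 float32, m along the optical axis (not along the pixel's ray), 0 where there is no reading.
- viewer.camera_info(name): a dict with "vertical_fov" (degrees; the focal length in pixels is half the picture's height over the tangent of half this angle, whatever the lens; pixels are square), "cx", "cy" (the principal point, pixels), "rvec" (rotation vector, rad) and "tvec" (3), from world to camera coordinates, as OpenCV has them; the wrist camera has in their place "hand_eye" (4x4, takes a point from camera to tool coordinates, whose origin is the TCP and whose axes are the flange's). Camera axes: x right, y down, z forward; pixel columns grow to the right and rows downward; lengths in m; the calibration is good to about 2 mm. The wrist camera is an equidistant fisheye: a pixel r from the principal point sees the ray r / f radians off the axis. A picture is of the moment at which its call begins: read the wrist's pose just before it. camera_info takes no time and is no camera call.
- r.sign_off(): hands the job in, once; it reports no verdict.
The state is a dict: "time": time; "joint_positions": joint angles; "qvel": joint speeds; "joint_torque": joint torques, N m; "ee_pos": TCP position; "ee_rot": TCP orientation; "ft_force": force on the tool from outside, world axes, zero at the start; "moment": the same for the moment, N m; "finger_gap": finger opening in m.
Only numpy, scipy, OpenCV 4.12 (cv2) and the standard library are available. Lean on these libraries where they do the work, as an engineer would, in place of code of your own. Each camera call takes 0.05 s, during which the arm holds its last target. There are 200 camera calls.

## Working session

There is one attempt and no reset: what is moved stays moved. The work goes in short steps, Python scripts to look and compute and a tool call to move; the robot and the scene stay as the last step left them, time stands still between calls to the robot, and variables do not carry over. Pictures are saved under pics/ and viewed, about 8 in all and at most 12, crops included, and the job is handed in when it is done.

Besides the shell and the picture viewer there is one more tool, called by a JSON object that holds its "op" and its "data", one argument or row to a line. play_rows: Moves the arm, as the interface text tells. Its arguments: {"type":"object","properties":{"commands":{"type":"array"},"jaw":{"type":"number"},"force":{"type":"number"}},"required":["commands"]}

```bash
ls; mkdir -p pics; cat > h.py <<'E'
import numpy as np, cv2
from cell import read_state, viewer, r
from scipy.spatial.transform import Rotation as R
def cam(n):
    i=viewer.camera_info(n); f=240/np.tan(np.radians(i["vertical_fov"])/2); return i,f
def ray(n,u,v,st=None):
    i,f=cam(n)
    if n!="wrist":
        M=R.from_rotvec(np.ravel(i["rvec"])).as_matrix(); t=np.ravel(i["tvec"])
        return -M.T@t, M.T@np.array([(u-i["cx"])/f,(v-i["cy"])/f,1])
    a=np.array([u-i["cx"],v-i["cy"]]); rr=np.hypot(*a)+1e-9; th=rr/f
    d=np.array([*(a/rr*np.sin(th)),np.cos(th)])
    H=np.array(i["hand_eye"]); W=R.from_quat(st["ee_rot"]).as_matrix()
    return W@H[:3,3]+st["ee_pos"], W@H[:3,:3]@d
def onz(n,u,v,z,st=None):
    o,d=ray(n,u,v,st); return o+d*(z-o[2])/d[2]
def proj(n,p,st=None):
    i,f=cam(n); p=np.array(p,float)
    if n!="wrist":
        M=R.from_rotvec(np.ravel(i["rvec"])).as_matrix(); c=M@p+np.ravel(i["tvec"])
        return np.array([i["cx"]+f*c[0]/c[2], i["cy"]+f*c[1]/c[2]])
    H=np.array(i["hand_eye"]); W=R.from_quat(st["ee_rot"]).as_matrix()
    c=H[:3,:3].T@(W.T@(p-st["ee_pos"])-H[:3,3]); s=np.hypot(c[0],c[1]); th=np.arctan2(s,c[2])
    return np.array([i["cx"],i["cy"]])+f*th*c[:2]/s
def cloud(n,dep):
    i,f=cam(n); v,u=np.mgrid[:480,:640]
    M=R.from_rotvec(np.ravel(i["rvec"])).as_matrix(); t=np.ravel(i["tvec"])
    P=np.stack([(u-i["cx"])/f*dep,(v-i["cy"])/f*dep,dep],-1)
    return (P-t)@M
def shot(n,name):
    st=read_state(); p,d=viewer.read_camera(n); np.savez(f"pics/{name}.npz",p=p,d=d,pos=st["ee_pos"],rot=st["ee_rot"])
    cv2.imwrite(f"pics/{name}.png",p[:,:,::-1]); return st,p,d
E
python3 - <<'E'
from h import *
st,p,d=shot("top","top0"); shot("scene","scene0")
print({k:np.round(v,3) for k,v in st.items()})
for n in("top","scene","wrist"):print(viewer.camera_info(n))
print(onz("top",320,240,0),onz("top",0,0,0),onz("top",639,479,0))
E
```

```text
pics
{'time': np.float64(0.0), 'joint_positions': array([-1.35 ,  0.117,  1.442,  0.   ,  1.584, -0.038]), 'qvel': array([-0.   , -0.001,  0.001, -0.   ,  0.001, -0.002]), 'joint_torque': array([ 2.0000e-03, -7.2126e+01, -6.2261e+01,  7.8000e-02,  2.4000e-02,
       -0.0000e+00]), 'ee_pos': array([ 0.173, -0.652,  0.218]), 'ee_rot': array([ 0.992,  0.129, -0.   , -0.001]), 'ft_force': array([-0.28 , -0.433, -0.319]), 'moment': array([0.068, 0.006, 0.045]), 'finger_gap': np.float64(0.093)}
{'vertical_fov': 56.211049407934105, 'cx': 316.7751433509762, 'cy': 238.8570217750714, 'rvec': array([ 2.02408256, -2.20654103,  0.21962676]), 'tvec': array([0.11785574, 0.49703458, 1.05854201])}
{'vertical_fov': 51.796241444694544, 'cx': 319.9377694369344, 'cy': 238.6186925240234, 'rvec': array([ 1.82090014,  1.55573585, -0.71010899]), 'tvec': array([-0.1709425 , -0.26537262,  1.4596592 ])}
{'vertical_fov': 65.70646984690485, 'cx': 318.3657017430272, 'cy': 244.11357151690444, 'hand_eye': array([[ 1.43635190e-04, -9.69414098e-01, -2.45430817e-01,
         6.65133662e-02],
       [ 9.99998603e-01, -2.69452912e-04,  1.64953385e-03,
         3.69910610e-04],
       [-1.66521342e-03, -2.45430711e-01,  9.69412705e-01,
        -1.65493051e-01],
       [ 0.00000000e+00,  0.00000000e+00,  0.00000000e+00,
         1.00000000e+00]])}
[0.51195253 0.06589624 0.        ] [1.30164555 0.93079057 0.        ] [-0.11623829 -0.62281417  0.        ]
```

View pics/top0.png

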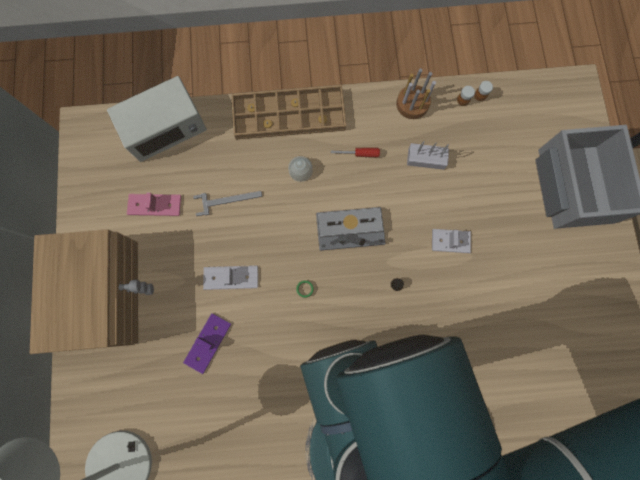

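View pics/scene0.png

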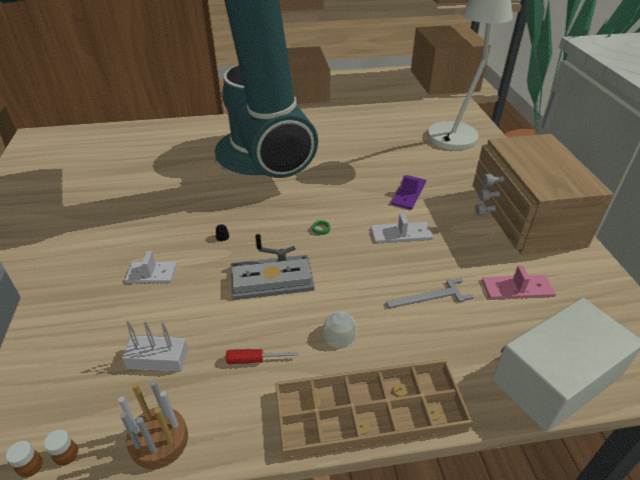

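Top view: the long template is at about (230,277), with the short one at (452,240). The jig is centred near (350,228) with its clamp on the lower side, and the pink and purple pieces are the decoys. Next I'll measure positions roughly.

```bash
python3 - <<'E'
from h import *
z=np.load("pics/top0.npz"); p,d=z["p"],z["d"]; C=cloud("top",d)
def box(name,u0,u1,v0,v1,zl,zh):
    S=C[v0:v1,u0:u1].reshape(-1,3); S=S[(S[:,2]>zl)&(S[:,2]<zh)]
    if len(S)<5: print(name,len(S));return
    (c,s,a)=cv2.minAreaRect((S[:,:2]*1000).astype(np.float32)); print(name,len(S),np.round(c,1),np.round(s,1),round(a,1),"z",np.round(np.percentile(S[:,2],[5,50,95]),4))
box("long plate",195,265,258,295,.004,.02)
box("long bar",195,265,258,295,.03,.06)
box("short plate",425,480,222,260,.004,.02)
box("seat",310,392,200,256,.024,.034)
box("base",310,392,200,256,.006,.02)
box("high",310,392,200,256,.06,.09)
im=p[190:310,180:400]; cv2.imwrite("pics/c0.png",cv2.resize(im,None,fx=3.6,fy=3.6,interpolation=cv2.INTER_CUBIC)[:,:,::-1])
E
```

```text
long plate 948 [440.4 298. ] [164.5  85.6] 89.5 z [0.0043 0.007  0.0106]
long bar 101 [435.6 300.3] [11.4 39.6] 88.9 z [0.0324 0.0455 0.0495]
short plate 613 [ 474.5 -267.1] [130.9  73.1] 84.9 z [0.0044 0.0068 0.011 ]
seat 1412 [537.7 -13.4] [ 81.6 159.9] 0.7 z [0.0253 0.0287 0.032 ]
base 820 [535.7 -13.4] [100.9 170.4] 0.3 z [0.0073 0.0107 0.015 ]
high 25 [486.1 -33.8] [10. 11.] 40.7 z [0.0673 0.079  0.0826]
```

View pics/c0.png

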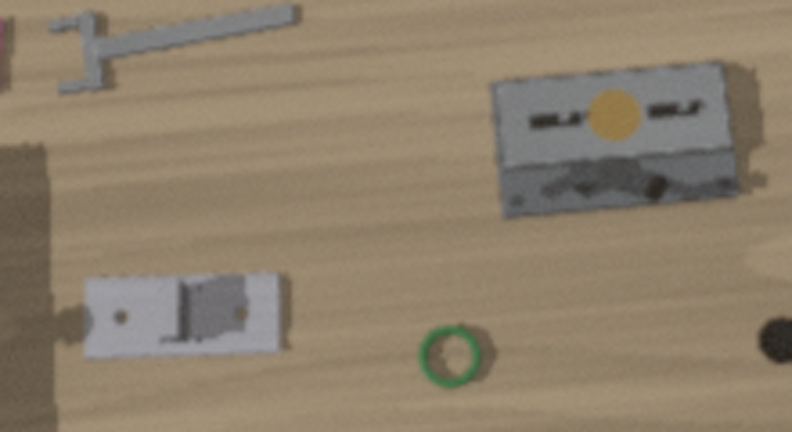

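Long template bar is at about (0.436, 0.300). The jig base centre is at about (0.536, -0.013), yaw near 0, with base 101x170 mm and knob top near 80 mm, all as given. I'll go above the jig first.

{"op": "play_rows", "data": {
  "commands": [
    [[0.03,-0.034,-0.005,0.13],[0.028,-0.038,-0.005,0.13],[0.024,-0.043,-0.005,0],[0.024,-0.043,-0.005,0],[0.024,-0.043,-0.005,0],[0.024,-0.043,-0.005,0],[0.024,-0.043,-0.005,0],[0.024,-0.043,-0.005,0],[0.024,-0.043,-0.005,0],[0.024,-0.043,-0.005,0]]
  ]
}}

```text
time: 1.1
ee_pos: [0.411, -0.2235, 0.2646]
ee_rot: [1.0, -0.01, -0.001, -0.004]
ft_force: [0.6, -0.9, -1.2]
finger_gap: 0.0929
```

{"op": "play_rows", "data": {
  "commands": [
    [[0.03,-0.04,0,0],[0.03,-0.04,0,0],[0.03,-0.04,0,0],[0.03,-0.04,0,0],[0.03,-0.04,0,0],[0,0,0,-0.02],[0,0,0,0]]
  ]
}}

```text
time: 1.8
ee_pos: [0.5643, -0.0194, 0.2651]
ee_rot: [1.0, 0.004, -0.001, -0.004]
ft_force: [0.4, 0.1, -0.1]
finger_gap: 0.093
```

```bash
python3 - <<'E'
from h import *
st,p,d=shot("wrist","w1"); print(st["ee_pos"],st["ee_rot"],np.round(st["joint_positions"],2)); print(np.percentile(d,[0,50,100]))
E
```

```text
[ 0.5642946  -0.01939553  0.26510153] [ 0.99998527  0.00365162 -0.00137397 -0.00377272] [-0.08 -0.13  1.61  0.01  1.66  1.48]
[0.         0.39013983 0.51999962]
```

View pics/w1.png

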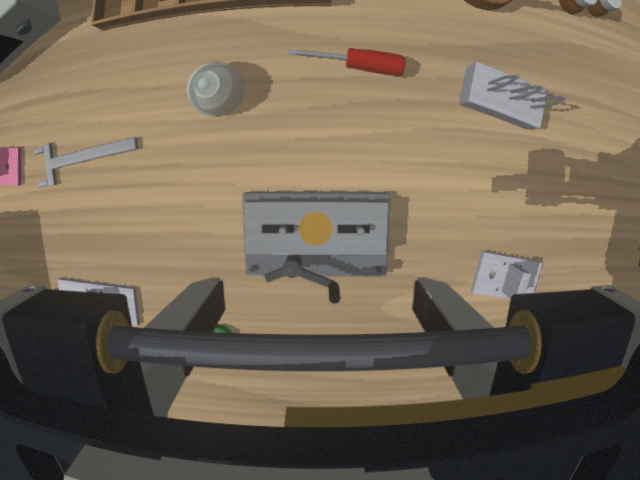

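Wrist view: the jig's seat spans about (245–388, 200–262). Pins show in dark slots near (281,230) and (361,231), and the clamp pivot and knob are near (292,265) and (335,291). I'll zoom in.

```bash
python3 - <<'E'
from h import *
z=np.load("pics/w1.npz"); p=z["p"]; st=dict(ee_pos=z["pos"],ee_rot=z["rot"])
im=p[185:305,235:400]; cv2.imwrite("pics/c1.png",cv2.resize(im,None,fx=4.8,fy=4.8,interpolation=cv2.INTER_CUBIC)[:,:,::-1])
for n,u,v,zz in [("pinL",281,230,.044),("pinR",361,231,.044),("disc",316,228,.03),("c",245,202,.03),("c",388,202,.03),("knob",334,286,.082),("pivot",292,265,.05)]:
  print(n,np.round(onz("wrist",u,v,zz,st),4))
# orange disc centroid
h=cv2.cvtColor(p,cv2.COLOR_RGB2HSV); m=cv2.inRange(h,(12,110,90),(25,255,255)); m[:190]=0;m[270:]=0;m[:,:280]=0;m[:,350:]=0
ys,xs=np.nonzero(m); print(len(xs),xs.mean(),ys.mean(),onz("wrist",xs.mean(),ys.mean(),.03,st))
E
```

```text
pinL [0.5478 0.0208 0.044 ]
pinR [ 0.5475 -0.0647  0.044 ]
disc [ 0.5473 -0.0164  0.03  ]
c [0.5761 0.0619 0.03  ]
c [ 0.5774 -0.0952  0.03  ]
knob [ 0.4992 -0.0354  0.082 ]
pivot [0.5107 0.0089 0.05  ]
848 315.22169811320754 228.20754716981133 [ 0.54706778 -0.01558113  0.03      ]
```

View pics/c1.png

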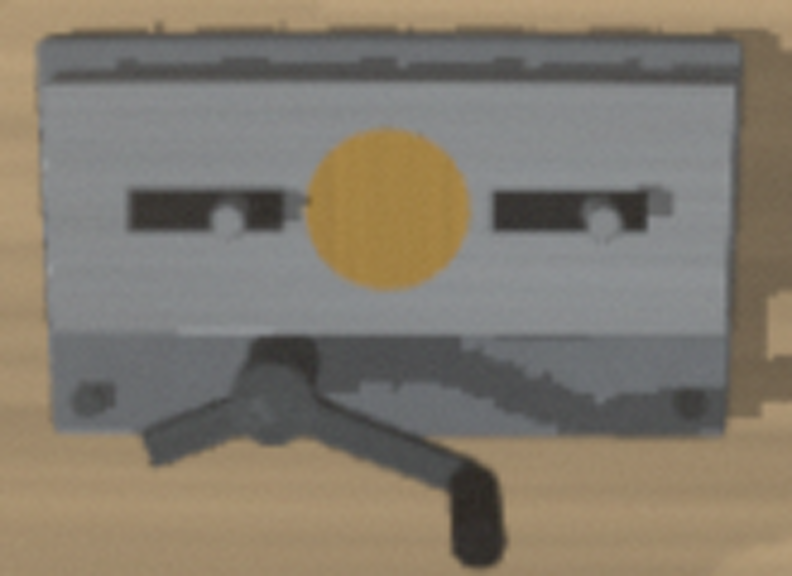

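{"op": "play_rows", "data": {
  "commands": [
    [[-0.013,-0.04,0.004,0.0],[-0.013,-0.04,0.004,0],[-0.013,-0.04,0.004,0],[-0.013,-0.04,0.004,0],[-0.013,-0.04,0.004,0],[-0.013,-0.04,0.004,0],[-0.013,-0.04,0.004,0],[0,0,0,0],[0,0,0,0]]
  ]
}}

```text
time: 2.75
ee_pos: [0.4679, 0.2582, 0.239]
ee_rot: [1.0, -0.007, 0.0, -0.004]
ft_force: [0.1, -0.3, -0.3]
finger_gap: 0.0932
```

{"op": "play_rows", "data": {
  "commands": [
    [[-0.015,-0.042,0.01,-0.014],[0,0,0,0],[0,0,0,0]]
  ]
}}

```text
time: 3.05
ee_pos: [0.4549, 0.2972, 0.2299]
ee_rot: [1.0, -0.003, 0.001, -0.004]
ft_force: [0.7, -0.4, 0.4]
finger_gap: 0.093
```

```bash
python3 - <<'E'
from h import *
st,p,d=shot("wrist","w2"); print(st["ee_pos"],st["ee_rot"],np.round(st["joint_positions"],3))
im=p[150:350,160:480]; cv2.imwrite("pics/c2.png",cv2.resize(im,None,fx=2.5,fy=2.5,interpolation=cv2.INTER_CUBIC)[:,:,::-1])
E
```

```text
[0.45491274 0.29720332 0.22993579] [ 9.99987052e-01 -3.26990322e-03  9.33702783e-04 -3.78581488e-03] [ 0.529 -0.179  1.712  0.006  1.604  2.106]
```

View pics/c2.png

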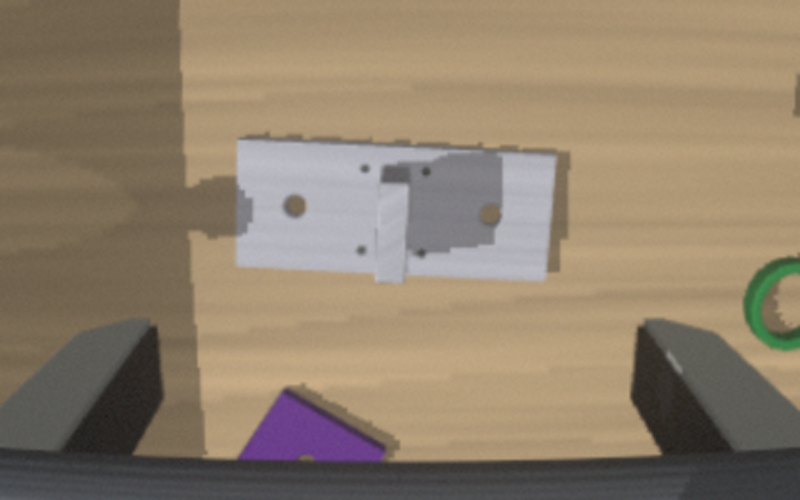

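The template's holes are near full-image (278,232) and (355.6,235.6), with the bar between them. It is turned about -2.6° relative to the tool. I'll convert that to metres and compare it with the jig.

```bash
python3 - <<'E'
from h import *
def L(n): z=np.load(f"pics/{n}.npz"); return z["p"],dict(ee_pos=z["pos"],ee_rot=z["rot"])
p,st=L("w2")
h=cv2.cvtColor(p,cv2.COLOR_RGB2HSV)
c=[]
for u,v in [(278,232),(355.6,235.6)]:
    u0,v0=int(u)-8,int(v)-8; s=h[v0:v0+17,u0:u0+17,1].astype(float); m=s>(s.min()+s.max())/2
    ys,xs=np.nonzero(m); print(m.sum(),xs.mean()+u0,ys.mean()+v0); c.append(onz("wrist",xs.mean()+u0,ys.mean()+v0,.008,st))
c=np.array(c); e=c[0]-c[1]; print("template",c.mean(0),np.linalg.norm(e),"yaw",np.degrees(np.arctan2(-e[0],e[1])))
# bar top ends
print("bar",onz("wrist",160+394/2.5,150+182/2.5,.048,st),onz("wrist",160+390/2.5,150+282/2.5,.048,st))
p,st=L("w1")
c=[onz("wrist",235+229/4.8,185+222/4.8,.044,st),onz("wrist",235+602/4.8,185+222/4.8,.044,st)]
c=np.array(c); e=c[0]-c[1]; print("pins",c.mean(0),np.linalg.norm(e),"yaw",np.degrees(np.arctan2(-e[0],e[1])))
# seat corners
q=[onz("wrist",235+a/4.8,185+b/4.8,.03,st) for a,b in((47,83),(735,83),(52,333),(727,333))]
print(np.round(q,4),np.mean(q,0))
E
```

```text
38 278.2368421052632 231.5
43 355.69767441860466 235.1627906976744
template [0.435997   0.29920967 0.008     ] 0.08309348878060577 yaw -3.0660595007031297
bar [0.45501929 0.29808504 0.048     ] [0.41529196 0.29992223 0.048     ]
pins [ 0.54683096 -0.02255122  0.044     ] 0.082994435947704 yaw 0.5142771917353566
[[ 0.5758  0.0622  0.03  ]
 [ 0.5771 -0.0953  0.03  ]
 [ 0.5163  0.0631  0.03  ]
 [ 0.5177 -0.0963  0.03  ]] [ 0.54672951 -0.01659706  0.03      ]
```

{"op": "play_rows", "data": {
  "commands": [
    [[-0.019,-0.001,0.02,0.047],[0,0,0.035,0],[0,0,0.035,0],[0,0,0.035,0],[0,0,0.025,0],[0,0,0,0]]
  ],
  "jaw": 0.06
}}

```text
time: 3.7
ee_pos: [0.4406, 0.2915, 0.0782]
ee_rot: [0.999, -0.034, 0.004, -0.005]
ft_force: [0.3, 0.4, 1.2]
finger_gap: 0.0601
```

{"op": "play_rows", "data": {
  "commands": [
    [[-0.005,-0.0075,0.0,-0.014],[0,0,0,0],[0,0,0,0]]
  ]
}}

```text
time: 4.0
ee_pos: [0.4378, 0.299, 0.0822]
ee_rot: [1.0, -0.028, 0.005, -0.006]
ft_force: [-0.3, -0.6, -0.5]
finger_gap: 0.06
```

{"op": "play_rows", "data": {
  "commands": [
    [[-0.0025,0,0.02,0],[0,0,0.02,0],[0,0,0.015,0],[0,0,0,0],[0,0,0,0]]
  ]
}}

```text
time: 4.5
ee_pos: [0.4388, 0.3016, 0.0319]
ee_rot: [1.0, -0.028, 0.009, -0.008]
ft_force: [0.3, 0.2, 0.6]
finger_gap: 0.0601
```

```bash
cat > s.py <<'E'
from h import *
s=read_state(); m=R.from_quat(s["ee_rot"]).as_matrix()
print("t",round(float(s["time"]),2),"pos",np.round(s["ee_pos"],4),"yaw",round(float(np.degrees(np.arctan2(m[1,0],m[0,0]))),2),"tilt z",np.round(m[:2,2],4),"F",np.round(s["ft_force"],1),"M",np.round(s["moment"],2),"gap",round(float(s["finger_gap"]),4),"j6",round(float(s["joint_positions"][5]),2))
E
python3 s.py
```

```text
t 4.5 pos [0.4388 0.3016 0.0319] yaw -3.17 tilt z [0.0183 0.0162] F [0.3 0.2 0.6] M [-0.02 -0.01  0.01] gap 0.0601 j6 2.18
```

{"op": "play_rows", "data": {
  "commands": [
    [[-0.003,0.003,0.009,0],[0,0,0.006,0],[0,0,0.002,0],[0,0,0,0]]
  ]
}}

```text
time: 4.9
ee_pos: [0.4365, 0.2993, 0.0155]
ee_rot: [1.0, -0.028, 0.01, -0.009]
ft_force: [1.0, -0.2, -0.1]
finger_gap: 0.0602
```

```bash
python3 s.py
```

```text
t 4.9 pos [0.4365 0.2993 0.0155] yaw -3.17 tilt z [0.0204 0.0175] F [ 1.  -0.2 -0.1] M [-0.01  0.11 -0.  ] gap 0.0602 j6 2.17
```

{"op": "play_rows", "data": {
  "commands": [
    [[0,0,0,0],[0,0,0,0],[0,0,0,0],[0,0,0,0],[0,0,0,0],[0,0,0,0],[0,0,0,0]]
  ],
  "jaw": 0,
  "force": 25
}}

```text
time: 5.6
ee_pos: [0.437, 0.2995, 0.0165]
ee_rot: [1.0, -0.028, 0.01, -0.009]
ft_force: [-0.5, -2.2, 5.1]
finger_gap: 0.0122
```

```bash
python3 s.py
```

```text
t 5.6 pos [0.437  0.2995 0.0165] yaw -3.17 tilt z [0.0214 0.0179] F [-0.5 -2.2  5.1] M [-0.88  0.24 -0.05] gap 0.0122 j6 2.17
```

{"op": "play_rows", "data": {
  "commands": [
    [[0,0,-0.01,0],[0,0,-0.02,0],[0,0,-0.03,0],[0,0,-0.035,0],[0,0,-0.03,0],[0,0,0,0],[0,0,0,0]]
  ]
}}

```text
time: 6.3
ee_pos: [0.4328, 0.2964, 0.1477]
ee_rot: [1.0, -0.028, 0.009, -0.009]
ft_force: [0.8, -0.6, -2.4]
finger_gap: 0.0117
```

```bash
python3 s.py
```

```text
t 6.3 pos [0.4328 0.2964 0.1477] yaw -3.16 tilt z [0.019  0.0168] F [ 0.8 -0.6 -2.4] M [ 0.03  0.06 -0.01] gap 0.0117 j6 2.17
```

{"op": "play_rows", "data": {
  "commands": [
    [[0.01,0.02,0.0,-0.01],[0.016,0.035,0.0,-0.02],[0.015,0.038,0.0,-0.02],[0.014,0.038,0.0,-0.01],[0.014,0.038,0,0],[0.014,0.038,0,0],[0.014,0.038,0,0],[0.01,0.03,0,0],[0,0,0,0],[0,0,0,0]]
  ]
}}

```text
time: 7.3
ee_pos: [0.5356, 0.0092, 0.1323]
ee_rot: [1.0, 0.005, 0.002, -0.008]
ft_force: [-0.5, -0.8, -1.5]
finger_gap: 0.0117
```

```bash
python3 s.py
```

```text
t 7.3 pos [0.5356 0.0092 0.1323] yaw 0.55 tilt z [0.0033 0.0156] F [-0.5 -0.8 -1.5] M [0.07 0.07 0.  ] gap 0.0117 j6 1.52
```

{"op": "play_rows", "data": {
  "commands": [
    [[0.006,0.016,0.008,0],[0.006,0.016,0.01,0],[0,0,0.01,0],[0,0,0.01,0],[0,0,0,0],[0,0,0,0]]
  ]
}}

```text
time: 7.9
ee_pos: [0.5474, -0.0221, 0.0877]
ee_rot: [1.0, 0.006, -0.0, -0.008]
ft_force: [0.6, 0.4, -1.7]
finger_gap: 0.0117
```

```bash
python3 s.py;  python3 - <<'E'
from h import *
st,p,d=shot("wrist","w3")
im=p[150:450,120:520]; cv2.imwrite("pics/c3.png",cv2.resize(im,None,fx=2,fy=2,interpolation=cv2.INTER_CUBIC)[:,:,::-1])
E
```

```text
t 7.9 pos [ 0.5474 -0.0221  0.0877] yaw 0.72 tilt z [-0.0007  0.0164] F [ 0.6  0.4 -1.7] M [-0.06  0.02 -0.  ] gap 0.0117 j6 1.46
```

View pics/c3.png

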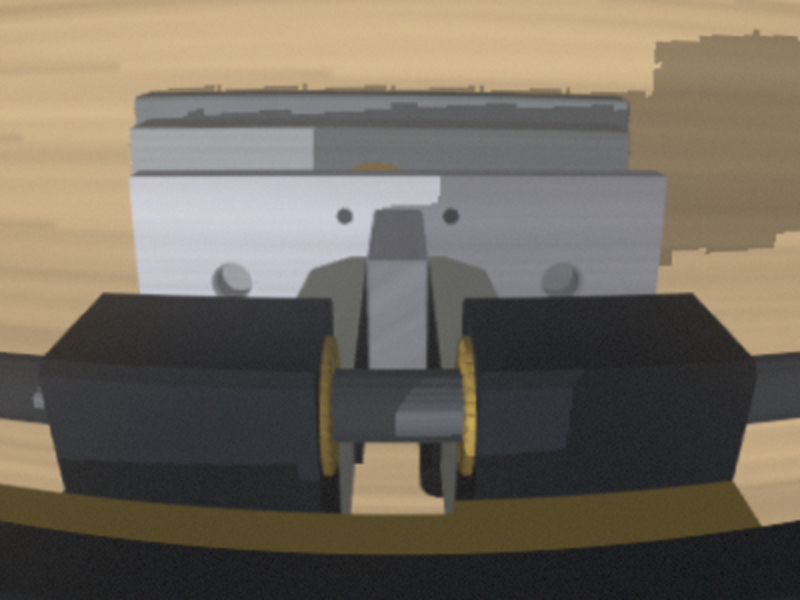

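Wrist view with the template held over the jig: holes at crop (232,281) and (560,280), and the template's edge runs parallel to the seat's edge. I'll check the hole offsets against the TCP.

```bash
python3 - <<'E'
from h import *
z=np.load("pics/w3.npz"); st=dict(ee_pos=z["pos"],ee_rot=z["rot"])
zt=st["ee_pos"][2]-.0085
c=np.array([onz("wrist",120+a/2,150+b/2,zt,st) for a,b in((232,281),(560,280))]); e=c[0]-c[1]
print(c,c.mean(0)-st["ee_pos"],np.linalg.norm(e),"yaw",np.degrees(np.arctan2(-e[0],e[1])))
k=np.array([onz("wrist",120+a/2,150+b/2,zt,st) for a,b in((132,175),(665,174))]);e=k[0]-k[1];print("edge",k,np.linalg.norm(e),"yaw",np.degrees(np.arctan2(-e[0],e[1])))
k=np.array([onz("wrist",120+a/2,150+b/2,.03,st) for a,b in((132,128),(628,128))]);e=k[0]-k[1];print("seat edge",k,np.linalg.norm(e),"yaw",np.degrees(np.arctan2(-e[0],e[1])))
# plane fit of plate top from depth
i,f=cam("wrist"); d=z["d"]; P=[]
for (u0,u1,v0,v1) in((200,290,242,255),(350,440,242,255),(195,220,260,290),(410,445,260,290)):
  for u in range(u0,u1,2):
    for v in range(v0,v1,2):
      if d[v,u]>0:
        o,r_=ray("wrist",u,v,st); H=np.array(i["hand_eye"]); ax=R.from_quat(st["ee_rot"]).as_matrix()@H[:3,2]
        P.append(o+r_*d[v,u]/(r_@ax))
P=np.array(P); P=P[abs(P[:,2]-zt)<.006]; A=np.c_[P[:,:2]-st["ee_pos"][:2],np.ones(len(P))]; s=np.linalg.lstsq(A,P[:,2],rcond=None)[0]; print(len(P),"slope",s,"res",np.std(P[:,2]-A@s))
E
```

```text
[[ 0.54492664  0.01926178  0.07923733]
 [ 0.54675434 -0.06434476  0.07923733]] [-0.00159761 -0.00047698 -0.0085    ] 0.0836265178200358 yaw 1.2523263126403426
edge [[ 0.57245736  0.04428847  0.07923733]
 [ 0.57487526 -0.08955298  0.07923733]] 0.13386329095528696 yaw 1.0349585125743528
seat edge [[ 0.57607504  0.062761    0.03      ]
 [ 0.57824008 -0.09408349  0.03      ]] 0.15685943027002472 yaw 0.7908436005303542
1090 slope [-0.01453951  0.01313764  0.07867767] res 0.0006142799598722471
```

{"op": "play_rows", "data": {
  "commands": [
    [[0.0012,-0.0005,0.006,0.005],[0,0,0.006,0],[0,0,0.006,0],[0,0,0,0],[0,0,0,0]]
  ]
}}

```text
time: 8.45
ee_pos: [0.549, -0.0204, 0.0691]
ee_rot: [1.0, 0.004, 0.0, -0.008]
ft_force: [0.3, -0.8, -2.2]
finger_gap: 0.0118
```

```bash
python3 s.py
```

```text
t 8.45 pos [ 0.549  -0.0204  0.0691] yaw 0.47 tilt z [0.0008 0.0163] F [ 0.3 -0.8 -2.2] M [-0.01  0.03 -0.01] gap 0.0118 j6 1.47
```

{"op": "play_rows", "data": {
  "commands": [
    [[0,0.0012,0.003,0],[0,0,0.003,0],[0,0,0,0]]
  ]
}}

```text
time: 8.75
ee_pos: [0.5492, -0.0217, 0.0629]
ee_rot: [1.0, 0.004, 0.001, -0.008]
ft_force: [-0.0, 0.6, -2.8]
finger_gap: 0.0118
```

```bash
python3 s.py
```

```text
t 8.75 pos [ 0.5492 -0.0217  0.0629] yaw 0.47 tilt z [0.0013 0.0162] F [-0.   0.6 -2.8] M [ 0.04 -0.01 -0.01] gap 0.0118 j6 1.46
```

{"op": "play_rows", "data": {
  "commands": [
    [[0,0,0.001,0],[0,0,0.001,0],[0,0,0.001,0],[0,0,0,0]]
  ]
}}

```text
time: 9.15
ee_pos: [0.5493, -0.0217, 0.0599]
ee_rot: [1.0, 0.004, 0.001, -0.008]
ft_force: [1.1, -0.9, -2.7]
finger_gap: 0.012
```

```bash
python3 s.py
```

```text
t 9.15 pos [ 0.5493 -0.0217  0.0599] yaw 0.46 tilt z [0.0016 0.0162] F [ 1.1 -0.9 -2.7] M [ 0.02 -0.02 -0.01] gap 0.012 j6 1.46
```

No contact yet at about tip height, so I'll continue in small steps.

{"op": "play_rows", "data": {
  "commands": [
    [[0,0,0.001,0],[0,0,0.001,0],[0,0,0,0]]
  ]
}}

```text
time: 9.45
ee_pos: [0.5493, -0.0217, 0.0578]
ee_rot: [1.0, 0.004, 0.001, -0.008]
ft_force: [-0.6, -1.2, -2.0]
finger_gap: 0.0118
```

```bash
python3 s.py
```

```text
t 9.45 pos [ 0.5493 -0.0217  0.0578] yaw 0.46 tilt z [0.0017 0.0162] F [-0.6 -1.2 -2. ] M [0.01 0.03 0.01] gap 0.0118 j6 1.46
```

{"op": "play_rows", "data": {
  "commands": [
    [[0,0,0.001,0],[0,0,0.001,0],[0,0,0,0]]
  ]
}}

```text
time: 9.75
ee_pos: [0.5493, -0.0216, 0.0556]
ee_rot: [1.0, 0.004, 0.001, -0.008]
ft_force: [-0.9, 0.4, -2.6]
finger_gap: 0.0119
```

```bash
python3 s.py
```

```text
t 9.75 pos [ 0.5493 -0.0216  0.0556] yaw 0.46 tilt z [0.0017 0.0162] F [-0.9  0.4 -2.6] M [-0.06  0.01 -0.03] gap 0.0119 j6 1.46
```

{"op": "play_rows", "data": {
  "commands": [
    [[0,0,0.002,0],[0,0,0.0015,0],[0,0,0.001,0],[0,0,0,0]]
  ]
}}

```text
time: 10.15
ee_pos: [0.5493, -0.0215, 0.0507]
ee_rot: [1.0, 0.004, 0.001, -0.008]
ft_force: [-0.9, -0.8, -2.0]
finger_gap: 0.012
```

```bash
python3 s.py
```

```text
t 10.15 pos [ 0.5493 -0.0215  0.0507] yaw 0.46 tilt z [0.0017 0.0162] F [-0.9 -0.8 -2. ] M [0.02 0.01 0.  ] gap 0.012 j6 1.46
```

{"op": "play_rows", "data": {
  "commands": [
    [[0,0,0.001,0],[0,0,0.001,0],[0,0,0.0005,0],[0,0,0,0]]
  ]
}}

```text
time: 10.55
ee_pos: [0.5493, -0.0215, 0.0479]
ee_rot: [1.0, 0.004, 0.001, -0.008]
ft_force: [-0.2, -0.8, -1.7]
finger_gap: 0.0117
```

```bash
python3 s.py
```

```text
t 10.55 pos [ 0.5493 -0.0215  0.0479] yaw 0.46 tilt z [0.0016 0.0162] F [-0.2 -0.8 -1.7] M [ 0.03 -0.01  0.03] gap 0.0117 j6 1.46
```

{"op": "play_rows", "data": {
  "commands": [
    [[0,0,0.0005,0],[0,0,0.0005,0],[0,0,0,0]]
  ]
}}

```text
time: 10.85
ee_pos: [0.5496, -0.0214, 0.0476]
ee_rot: [1.0, 0.004, 0.001, -0.008]
ft_force: [-0.4, -0.1, -1.0]
finger_gap: 0.0117
```

```bash
python3 s.py
```

```text
t 10.85 pos [ 0.5496 -0.0214  0.0476] yaw 0.46 tilt z [0.0025 0.0163] F [-0.4 -0.1 -1. ] M [-0.16  0.13 -0.02] gap 0.0117 j6 1.46
```

{"op": "play_rows", "data": {
  "commands": [
    [[0,0,0.0006,0],[0,0,0,0]]
  ]
}}

```text
time: 11.05
ee_pos: [0.5498, -0.0213, 0.0475]
ee_rot: [1.0, 0.004, 0.001, -0.008]
ft_force: [-2.4, 0.1, 1.4]
finger_gap: 0.0117
```

{"op": "play_rows", "data": {
  "commands": [
    [[0,0,0,0],[0,0,0,0],[0,0,0,0],[0,0,0,0]]
  ],
  "jaw": 0.04
}}

```text
time: 11.45
ee_pos: [0.5499, -0.0215, 0.0472]
ee_rot: [1.0, 0.004, 0.002, -0.008]
ft_force: [-0.2, -0.8, 0.3]
finger_gap: 0.038
```

```bash
python3 s.py
```

```text
t 11.45 pos [ 0.5499 -0.0215  0.0472] yaw 0.46 tilt z [0.0032 0.0161] F [-0.2 -0.8  0.3] M [0.   0.01 0.  ] gap 0.038 j6 1.46
```

{"op": "play_rows", "data": {
  "commands": [
    [[0,0,-0.01,0],[0,0,-0.02,0],[0,0,-0.03,0],[0,0,-0.04,0],[0.005,0,-0.04,0],[0.005,0,-0.03,0],[0.004,0,-0.02,0],[0,0,0,0],[0,0,0,0]]
  ]
}}

```text
time: 12.35
ee_pos: [0.5624, -0.0246, 0.2497]
ee_rot: [1.0, 0.004, 0.002, -0.008]
ft_force: [-0.5, -0.2, -0.0]
finger_gap: 0.04
```

```bash
python3 s.py;  python3 - <<'E'
from h import *
st,p,d=shot("wrist","w4")
im=p[170:310,230:410]; cv2.imwrite("pics/c4.png",cv2.resize(im,None,fx=4.2,fy=4.2,interpolation=cv2.INTER_CUBIC)[:,:,::-1])
E
```

```text
t 12.35 pos [ 0.5624 -0.0246  0.2497] yaw 0.46 tilt z [0.0047 0.0158] F [-0.5 -0.2 -0. ] M [-0.02  0.04  0.02] gap 0.04 j6 1.47
```

View pics/c4.png

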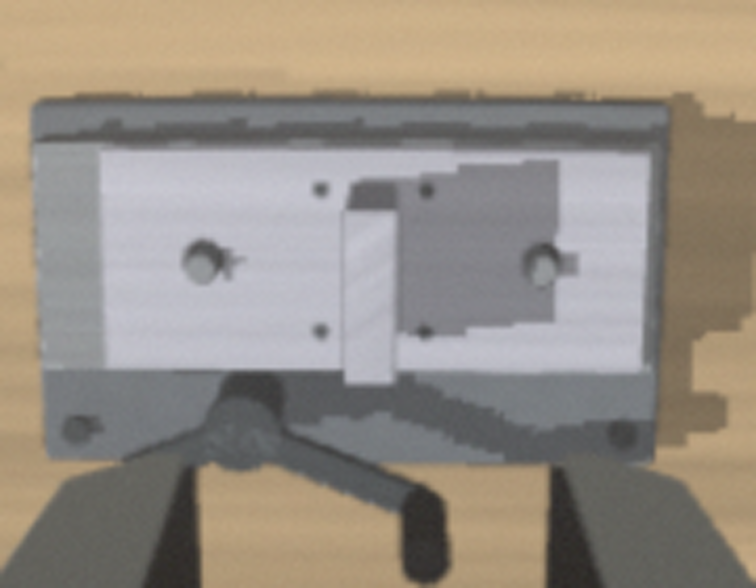

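Both pins stand up through the holes, at crop (203,262) and (542,262), and the template lies over the seat. I'll check the plate's height and flatness, then locate the knob.

```bash
python3 - <<'E'
from h import *
def L(n): z=np.load(f"pics/{n}.npz"); return z["p"],dict(ee_pos=z["pos"],ee_rot=z["rot"]),z["d"]
p,st,d=L("w4")
i,f=cam("wrist"); ax=R.from_quat(st["ee_rot"]).as_matrix()@np.array(i["hand_eye"])[:3,2]
def pt(u,v):
    o,q=ray("wrist",u,v,st); return o+q*d[v,u]/(q@ax)
def fit(name,boxes):
    P=np.array([pt(u,v) for (a,b,c,e) in boxes for u in range(int(230+a/4.2),int(230+b/4.2)) for v in range(int(170+c/4.2),int(170+e/4.2)) if d[v,u]>0])
    m=P.mean(0); A=np.c_[P[:,:2]-m[:2],np.ones(len(P))]; s=np.linalg.lstsq(A,P[:,2],rcond=None)[0]; print(name,len(P),m,"slope",s[:2],"res",np.std(P[:,2]-A@s))
fit("plate",[(115,300,165,235),(115,300,295,355),(440,630,165,235),(440,630,295,355)])
fit("seat",[(50,90,165,355)])
print("knob w4",onz("wrist",331.9,302.1,.082,st))
p1,s1,_=L("w1"); print("knob w1",onz("wrist",334.6,298.5,.082,s1))
K=np.array([pt(u,v) for u in range(322,342) for v in range(285,310) if d[v,u]>0]); K=K[(K[:,2]>.07)&(K[:,2]<.095)]; print(len(K),K.mean(0),K.min(0),K.max(0))
o=np.array([.5471,-.0313]);a=.009;pv=o+[-.042*np.cos(a)-.041*np.sin(a),-.042*np.sin(a)+.041*np.cos(a)];print("pivot",pv)
for k in (K.mean(0)[:2],[.4861,-.0338]):
  w=k-pv; print(np.hypot(*w),np.degrees(np.arctan2(w[1],w[0]))%360)
E
```

```text
plate 2694 [ 0.54907937 -0.02256235  0.0373348 ] slope [ 0.00017212 -0.00125185] res 0.0007715305049704033Traceback (most recent call last):
  File "<stdin>", line 11, in <module>
  File "<stdin>", line 8, in fit
  File "<stdin>", line 6, in pt
  File "h.py", line 7, in ray
    i,f=cam(n)
        ~~~^^^
  File "h.py", line 5, in cam
    i=viewer.camera_info(n); f=240/np.tan(np.radians(i["vertical_fov"])/2); return i,f
ValueError: time passes only in moves, steps and waits
```

```bash
sed -i 's/^def cam(n):/from functools import lru_cache\n@lru_cache(None)\ndef cam(n):/' h.py; python3 - <<'E'
from h import *
def L(n): z=np.load(f"pics/{n}.npz"); return z["p"],dict(ee_pos=z["pos"],ee_rot=z["rot"]),z["d"]
p,st,d=L("w4")
i,f=cam("wrist"); ax=R.from_quat(st["ee_rot"]).as_matrix()@np.array(i["hand_eye"])[:3,2]
def pt(u,v):
    o,q=ray("wrist",u,v,st); return o+q*d[v,u]/(q@ax)
print("knob w4",onz("wrist",331.9,302.1,.082,st))
p1,s1,_=L("w1"); print("knob w1",onz("wrist",334.6,298.5,.082,s1))
K=np.array([pt(u,v) for u in range(322,342) for v in range(285,310) if d[v,u]>0]); K=K[(K[:,2]>.076)&(K[:,2]<.09)]; print(len(K),K.mean(0),K.min(0),K.max(0))
o=np.array([.5471,-.0313]);a=.009;pv=o+[-.042*np.cos(a)-.041*np.sin(a),-.042*np.sin(a)+.041*np.cos(a)];print("pivot",pv)
for k in (K.mean(0)[:2],[.4861,-.0338]):
  w=k-pv; print(np.hypot(*w),np.degrees(np.arctan2(w[1],w[0]))%360)
E
```

```text
knob w4 [ 0.48789081 -0.03688612  0.082     ]
knob w1 [ 0.48558667 -0.03626708  0.082     ]
122 [ 0.4865052  -0.03627827  0.08078217] [ 0.47989758 -0.042011    0.07636448] [ 0.49153407 -0.03117738  0.08290526]
pivot [0.50473271 0.00932034]
0.04910678167484826 248.21152489418432
0.046973842204046996 246.63037368978067
```

{"op": "play_rows", "data": {
  "commands": [
    [[-0.03,0.005,0,-0.06],[-0.03,0.005,0,-0.13],[0,0,0.005,-0.14],[0,0,0.005,-0.14],[0,0,0.005,-0.14],[0,0,0.005,-0.14],[0,0,0.005,-0.14],[0,0,0.005,-0.14],[0,0,0,0],[0,0,0,0]]
  ],
  "jaw": 0.026
}}

```text
time: 13.4
ee_pos: [0.4953, -0.0362, 0.2062]
ee_rot: [0.859, 0.512, -0.0, -0.01]
ft_force: [-0.2, 0.3, 0.9]
finger_gap: 0.026
```

```bash
python3 s.py
```

```text
t 13.4 pos [ 0.4953 -0.0362  0.2062] yaw 61.56 tilt z [-0.011   0.0178] F [-0.2  0.3  0.9] M [-0.04 -0.07 -0.01] gap 0.026 j6 0.36
```

{"op": "play_rows", "data": {
  "commands": [
    [[-0.005,-0.007,0.02,-0.05],[0,0,0.03,-0.05],[0,0,0.03,0],[0,0,0.02,0],[0,0,0,0],[0,0,0,0]]
  ]
}}

```text
time: 14.0
ee_pos: [0.485, -0.0355, 0.1038]
ee_rot: [0.838, 0.546, 0.0, -0.01]
ft_force: [-0.2, -0.1, 0.8]
finger_gap: 0.0262
```

```bash
python3 s.py; cat > g.py <<'E'
import sys; from h import *
s=read_state(); m=R.from_quat(s["ee_rot"]).as_matrix(); x,y,z=map(float,sys.argv[1:4])
print("tool shift",np.round(m.T@(np.array([x,y,z])-s["ee_pos"]),4))
E
python3 g.py .4862 -.0365 .09
```

```text
t 14.0 pos [ 0.485  -0.0355  0.1038] yaw 66.2 tilt z [-0.0104  0.0176] F [-0.2 -0.1  0.8] M [-0.05 -0.1   0.01] gap 0.0262 j6 0.28
tool shift [-0.0006  0.0017  0.0138]
```

{"op": "play_rows", "data": {
  "commands": [
    [[-0.0005,0.0015,0.008,0],[0,0,0.008,0],[0,0,0.005,0],[0,0,0,0]]
  ]
}}

```text
time: 14.4
ee_pos: [0.4874, -0.0365, 0.0841]
ee_rot: [0.838, 0.545, 0.002, -0.009]
ft_force: [0.4, -0.3, -0.0]
finger_gap: 0.0259
```

```bash
python3 s.py; python3 g.py .4862 -.0365 .058
```

```text
t 14.4 pos [ 0.4874 -0.0365  0.0841] yaw 66.02 tilt z [-0.0068  0.0171] F [ 0.4 -0.3 -0. ] M [-0.03 -0.04  0.02] gap 0.0259 j6 0.28
tool shift [-0.0009 -0.0007  0.0261]
```

{"op": "play_rows", "data": {
  "commands": [
    [[-0.001,-0.001,0.004,0],[0,0,0.004,0],[0,0,0.004,0],[0,0,0,0]]
  ]
}}

```text
time: 14.8
ee_pos: [0.4861, -0.0368, 0.0715]
ee_rot: [0.839, 0.545, 0.002, -0.009]
ft_force: [0.0, -0.6, -0.1]
finger_gap: 0.0259
```

```bash
python3 s.py
```

```text
t 14.8 pos [ 0.4861 -0.0368  0.0715] yaw 66.01 tilt z [-0.0061  0.017 ] F [ 0.  -0.6 -0.1] M [-0.01 -0.07  0.01] gap 0.0259 j6 0.28
```

{"op": "play_rows", "data": {
  "commands": [
    [[0,0,0.005,0],[0,0,0.005,0],[0,0,0.001,0],[0,0,0,0]]
  ]
}}

```text
time: 15.2
ee_pos: [0.486, -0.0366, 0.0595]
ee_rot: [0.839, 0.545, 0.002, -0.009]
ft_force: [0.0, 0.6, -0.4]
finger_gap: 0.0257
```

{"op": "play_rows", "data": {
  "commands": [
    [[0,0,0,0],[0,0,0,0],[0,0,0,0]]
  ],
  "jaw": 0.015,
  "force": 5
}}

```text
time: 15.5
ee_pos: [0.4862, -0.0366, 0.0598]
ee_rot: [0.839, 0.545, 0.002, -0.009]
ft_force: [0.3, -1.1, -0.0]
finger_gap: 0.0155
```

```bash
python3 s.py; python3 - <<'E'
from h import *
st,p,d=shot("wrist","w5")
im=p[150:450,120:520]; cv2.imwrite("pics/c5.png",cv2.resize(im,None,fx=2,fy=2)[:,:,::-1])
E
```

```text
t 15.5 pos [ 0.4862 -0.0366  0.0598] yaw 66.01 tilt z [-0.0059  0.017 ] F [ 0.3 -1.1 -0. ] M [-0.03 -0.04 -0.04] gap 0.0155 j6 0.28
```

View pics/c5.png

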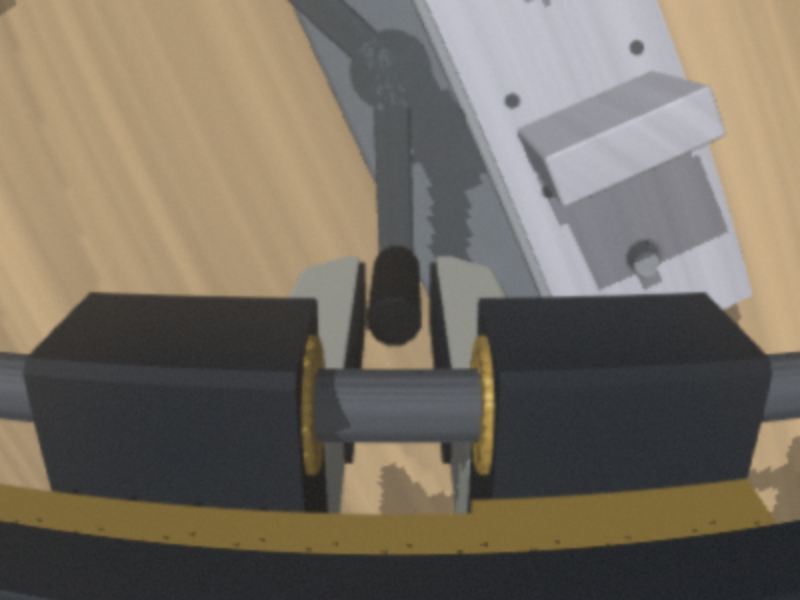

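The knob sits centred between the fingers, at crop (393,310). I'll swing it clockwise about the pivot.

{"op": "play_rows", "data": {
  "commands": [
    [[0.0002,-0.004,0,0.08],[0.0002,-0.004,0,0.08],[0.0002,-0.004,0,0.08],[0.0002,-0.004,0,0.08],[0.0002,-0.004,0,0.08],[0,0,0,0]]
  ]
}}

```text
time: 16.15
ee_pos: [0.4702, -0.0252, 0.0606]
ee_rot: [0.933, 0.36, 0.001, -0.008]
ft_force: [0.1, 0.1, -0.3]
finger_gap: 0.0146
```

```bash
cat > k.py <<'E'
from h import *
s=read_state(); m=R.from_quat(s["ee_rot"]).as_matrix(); w=s["ee_pos"][:2]-[.5047,.0093]
print("r",np.hypot(*w),"ang",np.degrees(np.arctan2(w[1],w[0]))%360,"pivot in tool",np.round(m[:2,:2].T@-w,4))
E
python3 s.py; python3 k.py
```

```text
t 16.15 pos [ 0.4702 -0.0252  0.0606] yaw 42.21 tilt z [-0.0041  0.0155] F [ 0.1  0.1 -0.3] M [-0.03 -0.03  0.02] gap 0.0146 j6 0.71
r 0.048837987275932075 ang 225.0131459023328 pivot in tool [ 0.0488 -0.0024]
```

{"op": "play_rows", "data": {
  "commands": [
    [[0,-0.005,0,0.09],[0.0002,-0.005,0,0.09],[0.0002,-0.005,0,0.09],[0.0002,-0.005,0,0.09],[0.0002,-0.005,0,0.09],[0.0002,-0.005,0,0.09],[0,0,0,0]]
  ]
}}

```text
time: 16.85
ee_pos: [0.4567, 0.0004, 0.0613]
ee_rot: [0.995, 0.097, -0.001, -0.007]
ft_force: [-0.4, 0.3, 0.2]
finger_gap: 0.0151
```

```bash
python3 s.py; python3 k.py
```

```text
t 16.85 pos [4.567e-01 4.000e-04 6.130e-02] yaw 11.13 tilt z [-0.0039  0.0134] F [-0.4  0.3  0.2] M [-0.   -0.01 -0.03] gap 0.0151 j6 1.31
r 0.048844490437323314 ang 190.49671283212885 pivot in tool [0.0488 0.0005]
```

{"op": "play_rows", "data": {
  "commands": [
    [[0,-0.005,0,0.09],[0.0002,-0.005,0,0.09],[0.0002,-0.005,0,0.09],[0.0002,-0.005,0,0.09],[0.0002,-0.005,0,0.09],[0.0002,-0.005,0,0.09],[0,0,0,0]]
  ]
}}

```text
time: 17.55
ee_pos: [0.4588, 0.0289, 0.0615]
ee_rot: [0.986, -0.166, -0.004, -0.005]
ft_force: [-0.1, -0.3, -0.3]
finger_gap: 0.0149
```

```bash
python3 s.py; python3 k.py
```

```text
t 17.55 pos [0.4588 0.0289 0.0615] yaw -19.09 tilt z [-0.0054  0.012 ] F [-0.1 -0.3 -0.3] M [0.04 0.01 0.01] gap 0.0149 j6 1.9
r 0.0499306114809345 ang 156.88037759465936 pivot in tool [0.0498 0.0035]
```

{"op": "play_rows", "data": {
  "commands": [
    [[0,-0.005,0,0.09],[0.0005,-0.005,0,0.09],[0.0005,-0.005,0,0.09],[0.0002,-0.002,0,0.03],[0,0,0,0]]
  ]
}}

```text
time: 18.05
ee_pos: [0.4674, 0.0425, 0.0616]
ee_rot: [0.953, -0.303, -0.005, -0.005]
ft_force: [-0.6, 0.8, -0.3]
finger_gap: 0.0149
```

```bash
python3 s.py; python3 k.py
```

```text
t 18.05 pos [0.4674 0.0425 0.0616] yaw -35.22 tilt z [-0.0063  0.0116] F [-0.6  0.8 -0.3] M [ 0.04 -0.01  0.05] gap 0.0149 j6 2.21
r 0.049976921748589226 ang 138.3245455279043 pivot in tool [0.0497 0.0056]
```

{"op": "play_rows", "data": {
  "commands": [
    [[0.0002,-0.001,0,0.02],[0.0002,-0.001,0,0.02],[0.0002,-0.001,0,0.02],[0,0,0,0]]
  ]
}}

```text
time: 18.45
ee_pos: [0.4696, 0.044, 0.0615]
ee_rot: [0.944, -0.329, -0.005, -0.004]
ft_force: [-0.5, 0.4, 0.3]
finger_gap: 0.015
```

```bash
python3 s.py; python3 k.py
```

```text
t 18.45 pos [0.4696 0.044  0.0615] yaw -38.41 tilt z [-0.0068  0.0115] F [-0.5  0.4  0.3] M [ 0.07  0.05 -0.01] gap 0.015 j6 2.27
r 0.04939208930158633 ang 135.32537406657465 pivot in tool [0.0491 0.0054]
```

{"op": "play_rows", "data": {
  "commands": [
    [[0,-0.001,0,0],[0,-0.001,0,0],[0,0,0,0]]
  ]
}}

```text
time: 18.75
ee_pos: [0.4709, 0.0457, 0.0615]
ee_rot: [0.945, -0.328, -0.005, -0.004]
ft_force: [-0.6, -0.2, -0.4]
finger_gap: 0.0151
```

```bash
python3 s.py; python3 k.py
```

```text
t 18.75 pos [0.4709 0.0457 0.0615] yaw -38.35 tilt z [-0.0069  0.0115] F [-0.6 -0.2 -0.4] M [ 0.05  0.14 -0.01] gap 0.0151 j6 2.27
r 0.04967887390353984 ang 132.9387714666063 pivot in tool [0.0491 0.0075]
```

{"op": "play_rows", "data": {
  "commands": [
    [[0.0001,-0.001,0,0],[0,-0.0005,0,0],[0,0,0,0]]
  ]
}}

```text
time: 19.05
ee_pos: [0.4719, 0.0469, 0.0615]
ee_rot: [0.945, -0.328, -0.005, -0.004]
ft_force: [-1.3, -1.0, 0.2]
finger_gap: 0.0147
```

```bash
python3 s.py; python3 k.py
```

```text
t 19.05 pos [0.4719 0.0469 0.0615] yaw -38.32 tilt z [-0.0069  0.0115] F [-1.3 -1.   0.2] M [-0.01  0.24 -0.01] gap 0.0147 j6 2.27
r 0.04987400447458546 ang 131.05100468366138 pivot in tool [0.049  0.0092]
```

{"op": "play_rows", "data": {
  "commands": [
    [[0,-0.001,0,0],[0,-0.0005,0,0],[0,0,0,0]]
  ]
}}

```text
time: 19.35
ee_pos: [0.4721, 0.0472, 0.0615]
ee_rot: [0.945, -0.328, -0.006, -0.003]
ft_force: [-2.6, -1.2, 1.6]
finger_gap: 0.0151
```

```bash
python3 s.py; python3 k.py; python3 - <<'E'
from h import *
st,p,d=shot("wrist","w6")
im=p[150:450,120:520]; cv2.imwrite("pics/c6.png",cv2.resize(im,None,fx=2,fy=2)[:,:,::-1])
E
```

```text
t 19.35 pos [0.4721 0.0472 0.0615] yaw -38.32 tilt z [-0.0093  0.009 ] F [-2.6 -1.2  1.6] M [-0.1   0.42 -0.02] gap 0.0151 j6 2.28
r 0.049963686283055565 ang 130.705934150353 pivot in tool [0.049  0.0095]
```

View pics/c6.png

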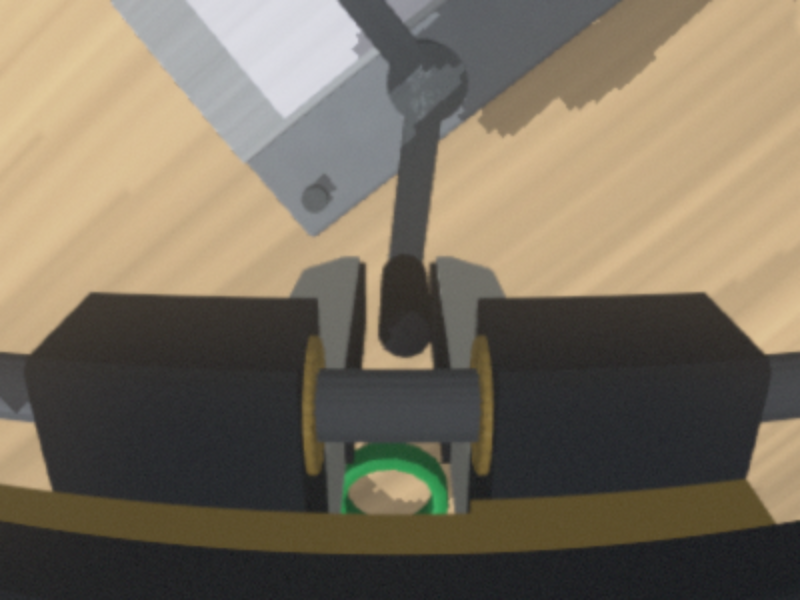

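The knob rests against the pushing finger and the push has stalled with about 3 N, so the clamp is at its stop. The nose lies across the template. I'll open and withdraw straight up.

{"op": "play_rows", "data": {
  "commands": [
    [[0,0,0,0],[0,0,0,0],[0,0,0,0],[0,0,-0.006,0],[0,0,-0.015,0],[0,0,-0.03,0],[0,0,-0.04,0],[0,0,-0.04,0],[0,0,-0.04,0],[0,0,0,0]]
  ],
  "jaw": 0.03
}}

```text
time: 20.4
ee_pos: [0.4731, 0.0459, 0.2456]
ee_rot: [0.945, -0.328, -0.004, -0.004]
ft_force: [0.5, 0.3, 0.8]
finger_gap: 0.0301
```

{"op": "play_rows", "data": {
  "commands": [
    [[0.04,0,-0.02,0],[0.04,0,-0.02,0],[0.04,0,0,0],[0,0.01,0,-0.14],[0,0.01,0,-0.14],[0,0.01,0,-0.14],[0,0.01,0,-0.14],[0,0.01,0,-0.1],[0,0,0,0],[0,0,0,0]]
  ]
}}

```text
time: 21.4
ee_pos: [0.5512, -0.0788, 0.2928]
ee_rot: [1.0, 0.007, 0.0, -0.005]
ft_force: [-0.6, -0.4, -0.4]
finger_gap: 0.0304
```

```bash
python3 s.py; python3 - <<'E'
from h import *
st,p,d=shot("wrist","w7")
cv2.imwrite("pics/c7.png",cv2.resize(p[60:320,80:560],None,fx=1.66,fy=1.66)[:,:,::-1])
E
```

```text
t 21.4 pos [ 0.5512 -0.0788  0.2928] yaw 0.86 tilt z [0.0004 0.0104] F [-0.6 -0.4 -0.4] M [ 0.02 -0.01 -0.04] gap 0.0304 j6 1.36
```

View pics/c7.png

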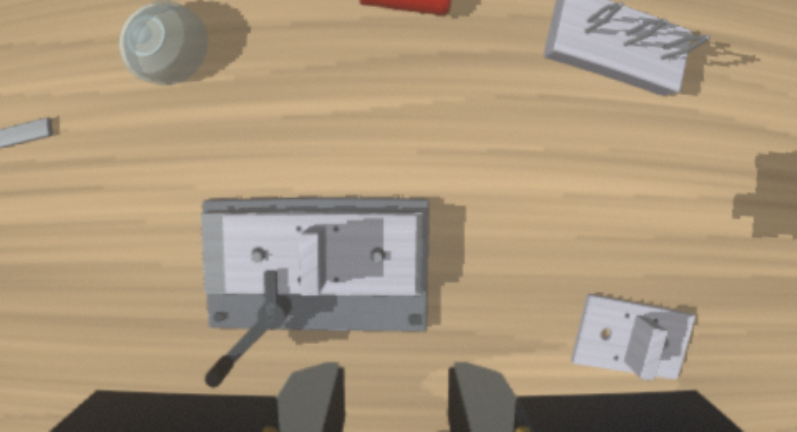

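```bash
python3 - <<'E'
from h import *
z=np.load("pics/w7.npz"); st=dict(ee_pos=z["pos"],ee_rot=z["rot"]); d=z["d"]
i,f=cam("wrist"); ax=R.from_quat(st["ee_rot"]).as_matrix()@np.array(i["hand_eye"])[:3,2]
def pts(u0,u1,v0,v1,a,b):
    P=[]
    for u in range(int(80+u0/1.66),int(80+u1/1.66)):
        for v in range(int(60+v0/1.66),int(60+v1/1.66)):
            if d[v,u]>0:
                o,q=ray("wrist",u,v,st); P.append(o+q*d[v,u]/(q@ax))
    P=np.array(P); return P[(P[:,2]>a)&(P[:,2]<b)]
K=pts(195,240,350,395,.076,.09); k=K.mean(0); w=k[:2]-[.5047,.0093]; print("knob",len(K),k,np.hypot(*w),np.degrees(np.arctan2(w[1],w[0]))%360)
N=pts(262,282,266,292,.0425,.05); print("nose",len(N),N.mean(0),N.min(0),N.max(0), np.polyfit(N[:,0],N[:,1],1))
P=np.r_[pts(225,245,220,290,.02,.06),pts(390,412,220,290,.02,.06)]; m=P.mean(0);A=np.c_[P[:,:2]-m[:2],np.ones(len(P))];print("plate",m,np.linalg.lstsq(A,P[:,2],rcond=None)[0])
E
```

```text
knob 84 [0.47018542 0.04435729 0.08056334] 0.04919623544808587 134.55306551685237
nose 86 [0.53003747 0.00981564 0.0452541 ] [0.52372337 0.00557334 0.04287734] [0.53662852 0.01416352 0.04719613] [-0.00368612  0.01176943]
plate [ 0.54841802 -0.02557587  0.03716115] [ 0.01090618 -0.00390052  0.03716115]
```

```bash
python3 -c "
from cell import r
print(r.sign_off())"
```

```text
the job is handed in; nothing more can be done
None
```

The long template is on the jig with both pins through its holes, lying on the seat, and the clamp is swung across to its stop. I handed the job in at about 21.4 s on the robot clock, with the arm raised clear.

**What I did:** I gripped the template by its bar and lowered it straight onto the pins in small steps. The holes went on first time, so no sliding search was needed. I saw only about 1–4 N of contact as it seated, then let go. I straddled the clamp knob with the open fingers and swung it round until it met the stop at about 3 N.

**Last checks:**
- **Pins:** both showed up through the holes in the last picture.
- **Template height:** the plate's top measured about 37.3 mm, against 38 mm when home, which is within the calibration error.
- **Flatness:** after release the slope was about 0.1°. The final look, on two narrow strips only, gave 0.6° along x. The two disagree; I put that down to depth noise and did not look again.
- **Clamp:** the knob's direction measured 134.6°, against about 135.5° expected at the stop. The nose points along the jig's +x, over the template, with its top at about 45 mm.
- **Other things on the bench:** I touched only the template and the clamp knob. The last close picture showed the dome, tweezer block and short template undisturbed, but I took no final view of the whole bench.

One thing I could not control: the tool drifted by up to about 1.6° of tilt during the moves. The template hung about 1° off level until it was released onto the seat.

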